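# Count to the third gap and push the tin in

### The arm

A 6-joint arm with a two-finger parallel gripper is mounted at the origin on the work surface; the furniture and walls round the work are solid. World frame = base frame: x ahead of the robot, y to its left, z up, the work surface at z = 0. Lengths are in m, angles in rad, forces in N, time in s.
With the tool pointing down it reaches from about 0.225 to 0.725 m from the base axis. Payload 3.1 kg.
Tool frame: the origin (TCP) lies on the centre line of the jaws, within the pads' length; the fingertips stand tcp_to_tips ahead of it and the grasp point (between the pads) lies 11 mm behind it (tcp_to_tips is the distance from the TCP to the fingertips, in m); z points along the fingers, y is the direction in which the jaws open and shut (so a half turn about z gives the same grasp; the last joint's range is limited). The gripper opens to 85 mm and grips with 20 to 120 N. Pads are 22 mm wide; open, the fingers measure 114 mm over their backs; the gripper's body (76 mm by 85 mm) begins 54 mm behind the grasp point. The pads swing forward as they close: fully open they stand 13 mm farther back than shut.
Start: joints at [-1.416, 0.048, 0.099, 1.622, 0, 1.443], TCP at [0.146, -0.504, 0.239] pointing down, gripper open.
Joint ranges: [-2.91, 2.91], [-0.99, 1.94], [-1.21, 1.42], [-2.12, 2.29], [-1.49, 1.47], [-3.14, 3.14]. Speed limits (rad/s): [2.79, 2.79, 3.14, 3.14, 3.14, 3.14].

### API

Orientations are given as a rotation vector (axis times angle).
In Python, from bench import * gives the robot as it stands.
- The arm moves only by the tool send_rows, never from a script. Its argument "plan" is one flat list of numbers, 5 for each row, row after row: the shift along the tool's x, y, z in m, then the turn about the tool's z in rad, then the finger opening in m, from 0 to 0.0854. In form: [dx, dy, dz, twist, grip, dx, dy, dz, twist, grip, ...]. A call has 1 to 12 rows; each row shifts and turns the pose as measured when the row begins, along the tool's axes as they then stand; what a row does not reach is not made up. A row lasts 1/8 s, in which the tool goes at most 62.5 mm and 10.7 degrees, less where a joint would pass 70% of its speed; a pose out of reach is approached as far as the arm can. A call with a gripper value outside its range is refused whole. The fingers move at their own pace and stop on an object; "newtons" is the grip in N (left out, the last holds). Time passes only in rows, so rows that do not move let the fingers close. It gives the time, the measured TCP pose, the force and the opening at its end, in the units of the state.
- get_obs(): the state, without advancing time (a new reading comes with each control period).
- get_image(name): name is "scene" or "side" or "wrist"; returns a dict with "frame" (420x560x3 uint8, blue, green, red), "fx", "fy", "cx", "cy" (pixels), "R" (3x3) and "t" (3): a world point X has camera coordinates R X + t. Camera axes: x right, y down, z forward; pixel columns grow to the right and rows downward; lengths in m; the calibration is good to about 2 mm. The wrist camera is an equidistant fisheye: a pixel r from the principal point sees the ray r / f radians off the axis. A picture is of the moment at which its call begins. There is no depth.
- close_job(): hands the job in, once; it reports no verdict.
The state is a dict: "t": time; "joint_pos": joint angles; "joint_vel": joint speeds; "effort": joint torques, N m; "eef_pos": TCP position; "eef_rot": TCP orientation; "contact_force": force on the tool from outside, world axes, zero at the start; "wrist_torque": the same for the moment, N m; "width": finger opening in m.
Only numpy, scipy, OpenCV 4.12 (cv2) and the standard library are available. Lean on these libraries where they do the work, as an engineer would, in place of code of your own. Each camera call takes 0.05 s, during which the arm holds its last target.

### The job

Starting at the end with the ball knob, count the gaps of the rack with a fingertip along the top of its rail: touch the rail behind the first gap, then the second, then the third. Then push the tin across the table into that third gap, fully home against the back of the rack. Only push it: do not lift or tip it, and leave the other things standing where they are.

Things in the scene. Friction and masses are not known exactly. Their poses are not given: they have to be found in the camera images.
- rack: steel rack fixed to the table: five upright dividers, 46 mm high, joined at the back by a flat rail, make four gaps in a row, open in front and above, floored by the table. Origin at table height, mid-row, in the rail's front face, where the gaps end. x points from the open mouths to the back (roughly away from the robot), y along the row (roughly to the robot's left), z up.
- rack_mouth (a point): point at table height at mid-row, level with the front ends (rounded noses) of the dividers, 50 mm in front of the rack's origin (rack x = -50 mm); same axes. The gaps are 72 mm clear and 50 mm deep, the dividers 8 mm thick; gap centres at y = +120, +40, -40, -120 mm.
- rail_a: one length of the rack's flat top rail: 79 mm along rack y, 20 mm along rack x, 16 mm deep, rigid, spanning rack x = 0 to 20 mm. Origin at the centre of its top face, 58 mm above the table. It lies straight behind the gap at rack y = +120 mm.
- rail_b: one length of the rack's flat top rail: 79 mm along rack y, 20 mm along rack x, 16 mm deep, rigid, spanning rack x = 0 to 20 mm. Origin at the centre of its top face, 58 mm above the table. It lies straight behind the gap at rack y = +40 mm.
- rail_c: one length of the rack's flat top rail: 79 mm along rack y, 20 mm along rack x, 16 mm deep, rigid, spanning rack x = 0 to 20 mm. Origin at the centre of its top face, 58 mm above the table. It lies straight behind the gap at rack y = -40 mm.
- rail_d: one length of the rack's flat top rail: 79 mm along rack y, 20 mm along rack x, 16 mm deep, rigid, spanning rack x = 0 to 20 mm. Origin at the centre of its top face, 58 mm above the table. It lies straight behind the gap at rack y = -120 mm.
- knob_post: round steel post, 20 mm across, with a 28 mm ball knob on top (90 mm high in all), fixed close to one end of the rack, 176 mm from its middle; which end varies (the other end has a plain post 58 mm high without a ball). Gaps are counted from this end. Origin at the centre of its underside.
- tin: squat round food tin, 57 mm across, 72 mm high, loose in front of the rack; weight (130 to 230 g) and friction vary. Origin at the centre of its underside, z along its axis. Push it below half height so that it slides upright. Home, its axis stands 28 mm in front of the rack's origin plane.
- jar: jar with a red screw cap, 59 mm across, 86 mm high, at the right of the work. Loose bystander; leave it alone. Origin at the centre of its underside.
- garlic: bulb of garlic, about 50 mm across and 51 mm high, at the right of the rack. Loose bystander; leave it alone. Origin at the centre of its underside.
- shaker: shaker cup with a dark lid, 70 mm across, 110 mm high, to the right near the robot. Loose bystander; leave it alone. Origin at the centre of its underside.
There are look-alikes about, which are no part of the job. Leave any orange look-alike of the tin alone. Leave any red look-alike of the knob_post alone.

How it is judged:
By the outcome, as a careful person would: the job done as asked, in the order asked, and still so for the second after the job is handed in, with the robot touching nothing.
It also fails if it takes over 72 s, if anything falls off the work surface, if the arm or the gripper's body presses on something with over 40 N, if the wrist force passes 120 N, or if a joint passes its speed limit or range.

## Working session

There is one attempt and no reset: what is moved stays moved. The work goes in short steps, Python scripts to look and compute and a tool call to move; the robot and the scene stay as the last step left them, time stands still between calls to the robot, and variables do not carry over. Pictures are saved under pics/ and viewed, and the job is handed in when it is done.

Besides the shell and the picture viewer there is one more tool, called after ">>>" by a JSON object that holds its "op" and its "data". send_rows: Moves the arm, as the interface text tells. Its arguments: {"type":"object","properties":{"plan":{"type":"array","items":{"type":"number"}},"newtons":{"type":"number"}},"required":["plan"]}

```bash
ls; mkdir -p pics; python3 - <<'E'
from bench import *
import cv2,json,numpy as np
o=get_obs();print({k:np.round(v,4) for k,v in o.items()})
for n in("scene","side","wrist"):
    d=get_image(n);cv2.imwrite(f"pics/{n}0.png",d["frame"]);print(n,d["fx"],d["fy"],d["cx"],d["cy"],np.round(d["R"],4).tolist(),np.round(d["t"],4))
print(o.keys())
E
```

```text
pics
{'t': np.float64(0.0), 'joint_pos': array([-1.4158,  0.0487,  0.0976,  1.622 ,  0.    ,  1.443 ]), 'joint_vel': array([ 0.0011,  0.0002,  0.0016, -0.0006, -0.0004, -0.0004]), 'effort': array([ 1.00000e-04, -3.38783e+01,  3.20016e+01,  2.03000e-02,
       -1.00000e-04,  0.00000e+00]), 'eef_pos': array([ 0.1464, -0.5036,  0.2381]), 'eef_rot': array([-3.1079, -0.4424,  0.    ]), 'contact_force': array([0.057 , 0.6012, 0.5051]), 'wrist_torque': array([ 0.0263, -0.0037,  0.0287]), 'width': np.float64(0.0852)}
scene 476.6098362864559 476.6098362864559 291.2906628499095 215.22266152788248 [[0.7265, 0.6871, 0.01], [0.3992, -0.4102, -0.82], [-0.5593, 0.5997, -0.5723]] [-0.3453 -0.1629  1.4717]
side 458.5893549607949 458.5893549607949 274.31829054147755 208.70975306120212 [[0.9941, -0.1089, 0.001], [-0.0581, -0.5383, -0.8407], [0.0921, 0.8357, -0.5415]] [-0.4901  0.0791  1.0106]
wrist 325.19226210127806 325.19226210127806 279.68481235223254 209.625359092998 [[0.279, -0.9603, -0.003], [-0.9236, -0.2691, 0.2732], [-0.2631, -0.0735, -0.962]] [-0.5245 -0.0361  0.3777]
dict_keys(['t', 'joint_pos', 'joint_vel', 'effort', 'eef_pos', 'eef_rot', 'contact_force', 'wrist_torque', 'width'])
```

View pics/scene0.png

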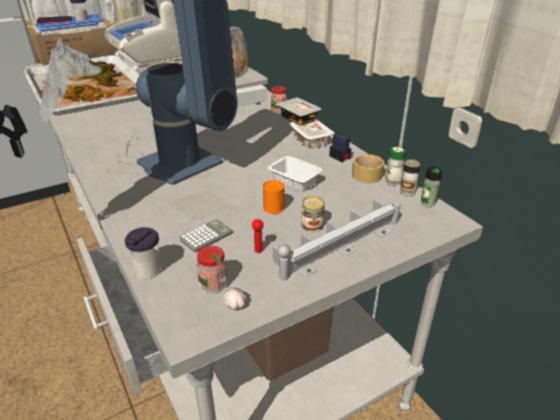

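View pics/side0.png

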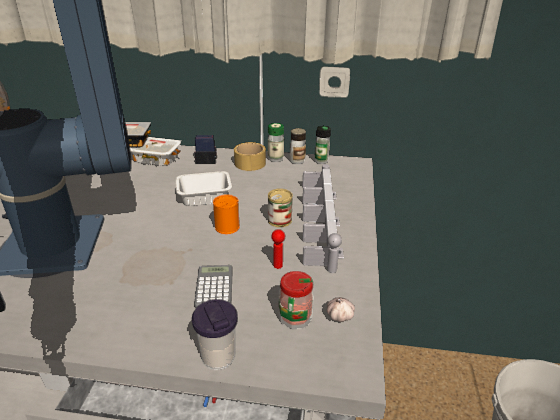

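View pics/wrist0.png

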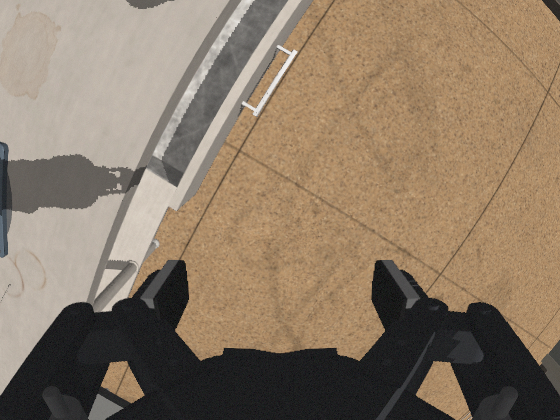

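The grey ball knob is at the near (right) end of the rack: scene px (284,252), side px (335,240). The tin is at scene (313,214) and side (280,208). The orange look-alike and the red post stand nearby. I'll enlarge the crops next.

```bash
python3 - <<'E'
import cv2
a=cv2.imread("pics/scene0.png")[180:290,250:410];cv2.imwrite("pics/sc1.png",cv2.resize(a,None,fx=5,fy=5,interpolation=cv2.INTER_CUBIC))
a=cv2.imread("pics/side0.png")[155:280,200:360];cv2.imwrite("pics/si1.png",cv2.resize(a,None,fx=4.7,fy=4.7,interpolation=cv2.INTER_CUBIC)[:600])
E
```

```text
(no output)
```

View pics/sc1.png

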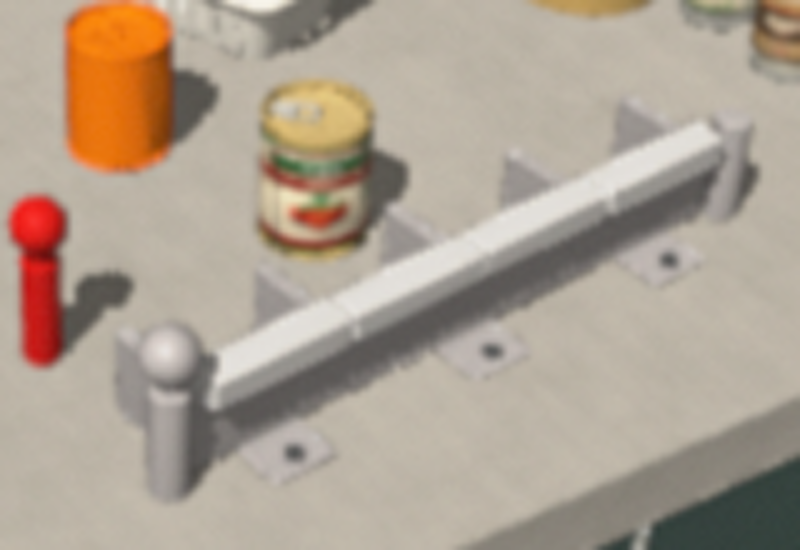

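View pics/si1.png

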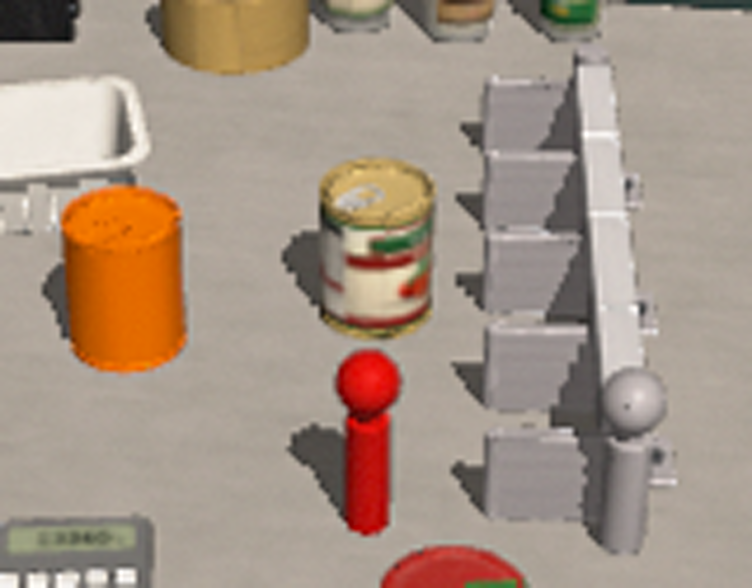

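```bash
cat > h.py <<'E'
from bench import *
import cv2,numpy as np
from scipy.optimize import least_squares
def proj(d,X):
    p=np.atleast_2d(X)@np.array(d["R"]).T+np.array(d["t"])
    return np.c_[d["fx"]*p[:,0]/p[:,2]+d["cx"],d["fy"]*p[:,1]/p[:,2]+d["cy"]]
def rk(p,X):
    x,y,a=p[:3];c,s=np.cos(a),np.sin(a);X=np.atleast_2d(X)
    return np.c_[x+c*X[:,0]-s*X[:,1],y+s*X[:,0]+c*X[:,1],X[:,2]]
def tri(d1,u1,d2,u2):
    return least_squares(lambda X:np.r_[proj(d1,X)[0]-u1,proj(d2,X)[0]-u2],[.5,0,.05])
sc=lambda q:(np.array(q)+.5)/5-.5+[250,180]
si=lambda q:(np.array(q)+.5)/4.7-.5+[200,155]
E
python3 - <<'E'
from h import *
S=get_image("scene");D=get_image("side")
for n,a,b in[("knob",(170,355),(634,402)),("tintop",(317,115),(377,190)),("tinbot",(313,222),(377,308)),("seam+80f",(592,175),(585,133)),("seam0f",(465,235),(590,215)),("seam-80f",(335,300),(598,306)),("orange",(119,30),(122,215)),("red",(39,225),(368,383))]:
    r=tri(S,sc(a),D,si(b));print(n,np.round(r.x,4),"res",round(np.abs(r.fun).max(),2))
mm=1e-3
side=[((0,80,58),(585,133)),((20,80,58),(618,133)),((0,0,58),(590,215)),((20,0,58),(625,215)),((0,-80,58),(598,306)),((20,-80,58),(635,306)),
((-49,-160,46),(488,431)),((-49,-80,46),(488,325)),((-49,0,46),(487,233)),((-49,80,46),(487,153)),((-49,160,46),(487,80))]
scn=[((0,80,58),(592,175)),((20,80,58),(615,208)),((0,0,58),(465,235)),((0,-80,58),(335,300)),((20,-80,58),(358,330)),((0,159,58),(698,122))]
def f(p):
    return np.concatenate([np.r_[[*(proj(D,rk(p,np.array(X)*mm))[0]-si(u))] ] for X,u in side]+[proj(S,rk(p,np.array(X)*mm))[0]-sc(u) for X,u in scn])
r=least_squares(f,[.6,0,0],loss="soft_l1");print(r.x,np.round(f(r.x).reshape(-1,2),1).tolist())
p=r.x
for n,d,c,s in(("scene",S,(250,180,160,110),5),("side",D,(200,155,160,125),4.7)):
    im=cv2.resize(d["frame"][c[1]:c[1]+c[3],c[0]:c[0]+c[2]],None,fx=s,fy=s,interpolation=cv2.INTER_CUBIC)
    L=[[(0,-159.5,58),(0,159.5,58),(20,159.5,58),(20,-159.5,58),(0,-159.5,58)]]
    L+=[[(0,y,58),(20,y,58)] for y in(-80,0,80)]
    L+=[[(0,y+e,46),(-50,y+e,46),(-50,y+e,0),(0,y+e,0)] for y in(-160,-80,0,80,160) for e in (-4,4)]
    for l in L:
        q=(proj(d,rk(p,np.array(l)*mm))-c[:2]+.5)*s-.5
        cv2.polylines(im,[np.int32(q)],0,(0,0,255),1)
    cv2.imwrite(f"pics/fit_{n}.png",im[:600])
E
```

```text
knob [ 0.595  -0.1511  0.0761] res 0.2
tintop [0.5104 0.04   0.0692] res 0.55
tinbot [0.5104 0.0399 0.0018] res 0.29
seam+80f [0.6282 0.1079 0.0561] res 0.37
seam0f [0.6143 0.0269 0.056 ] res 0.52
seam-80f [ 0.6022 -0.0514  0.0553] res 0.73
orange [0.3861 0.0266 0.0713] res 0.64
red [ 0.4866 -0.1247  0.0752] res 0.22
[ 0.61349413  0.02576301 -0.16244715] [[-0.3, 0.4], [0.9, 0.6], [-0.1, 0.1], [1.2, 0.3], [-0.3, 0.2], [1.1, 0.5], [0.2, -0.2], [0.2, -0.0], [0.4, 0.0], [0.4, -0.2], [0.4, 0.0], [-1.2, -0.8], [0.1, -3.5], [-0.4, -1.1], [-0.8, -1.6], [0.3, -3.2], [0.2, -0.9]]
```

View pics/fit_scene.png

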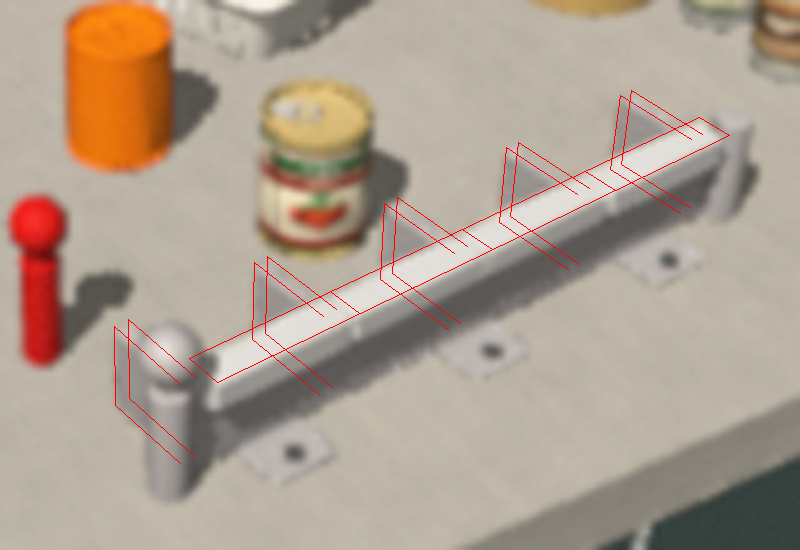

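View pics/fit_side.png

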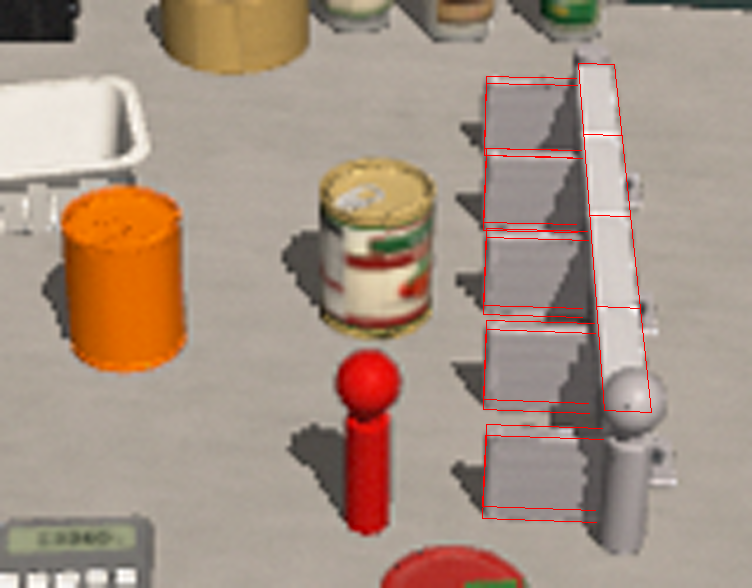

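```bash
cat >> h.py <<'E'
P=(0.6135,0.0258,-0.1624)
from scipy.spatial.transform import Rotation as Ro
def to(x,y,z,yaw=None,rack=False):
    """tool-frame shift (mm, in current axes) and twist to tool-tip target"""
    if rack: x,y=rk(P,[x,y,0])[0,:2]
    o=get_obs();R=Ro.from_rotvec(o["eef_rot"]).as_matrix()
    d=R.T@(np.array([x,y,z])-o["eef_pos"]);cy=np.arctan2(R[1,0],R[0,0])
    tw=0 if yaw is None else -np.degrees((np.radians(yaw)-cy+np.pi)%(2*np.pi)-np.pi)
    print("d(mm)",np.round(d*1e3,1),"twist deg",round(tw,1),"yaw",round(np.degrees(cy),1),"tilt",np.round(R[:,2],3),"pos",np.round(o["eef_pos"],4),"w",o["width"],"t",o["t"],"F",np.round(o["contact_force"],1))
E
python3 - <<'E'
import bench
print([ (k,getattr(bench,k)) for k in dir(bench) if not k.startswith("_")])
from h import *
to(10e-3,-120e-3,.15,80.7,True)
to(10e-3,-120e-3,.09,80.7,True)
to(10e-3,-40e-3,.09,80.7,True)
E
```

```text
[('PlanningError', <class 'bench.PlanningError'>), ('close_job', <function connect.<locals>.done at 0x7f6610f437e0>), ('get_image', <function make.<locals>.drawn_camera at 0x7f6610fd0180>), ('get_obs', <function make.<locals>.<lambda> at 0x7f6610fd0680>), ('tcp_to_tips', 0.008)]
d(mm) [ 553.6 -265.6   89.1] twist deg -64.5 yaw 16.2 tilt [-0.     0.001 -1.   ] pos [ 0.1464 -0.5039  0.2387] w 0.08518793300745248 t 0.25 F [-0.3  0.1 -0.1]
d(mm) [ 553.6 -265.5  149.1] twist deg -64.5 yaw 16.2 tilt [-0.     0.001 -1.   ] pos [ 0.1464 -0.5039  0.2387] w 0.08518793300745248 t 0.25 F [-0.3  0.1 -0.1]
d(mm) [ 588.1 -337.7  149.2] twist deg -64.5 yaw 16.2 tilt [-0.     0.001 -1.   ] pos [ 0.1464 -0.5039  0.2387] w 0.08518793300745248 t 0.25 F [-0.3  0.1 -0.1]
```

>>> {"op": "send_rows", "data": {"plan": [0.05,-0.024,0,0,0,0.05,-0.024,0,0,0,0.05,-0.024,0,0,0,0.05,-0.024,0,0,0,0.05,-0.024,0,0,0,0.05,-0.024,0,0,0,0.05,-0.024,0,0,0,0.05,-0.024,0,0,0,0.05,-0.024,0,0,0,0.05,-0.024,0,0,0], "newtons": 40}}

```text
t: 1.5
eef_pos: [0.5709, -0.1273, 0.2373]
eef_rot: [3.111, 0.427, 0.002]
contact_force: [-0.1, -0.4, 0.7]
width: -0.0002
```

>>> {"op": "send_rows", "data": {"plan": [0,0,0,-0.16,0,0,0,0,-0.16,0,0,0,0,-0.16,0,0,0,0,-0.16,0,0,0,0,-0.16,0,0,0,0,-0.16,0,0,0,0,-0.16,0]}}

```text
t: 2.38
eef_pos: [0.5734, -0.1219, 0.2332]
eef_rot: [-2.36, -2.068, 0.003]
contact_force: [-0.2, -0.0, -1.2]
width: 0.0
```

```bash
python3 - <<'E'
from h import *
to(10e-3,-120e-3,.09,80.7,True)
E
```

```text
d(mm) [ 31.3  27.2 143.2] twist deg 1.7 yaw 82.4 tilt [-0.004  0.002 -1.   ] pos [ 0.5734 -0.1219  0.2332] w 3.527740864739436e-05 t 2.375 F [-0.2 -0.  -1.2]
```

>>> {"op": "send_rows", "data": {"plan": [0.031,0.027,0,0.03,0,0,0,0.05,0,0,0,0,0.05,0,0,0,0,0.03,0,0,0,0,0,0,0]}}

```text
t: 3.0
eef_pos: [0.6057, -0.0941, 0.0997]
eef_rot: [-2.392, -2.033, 0.002]
contact_force: [-0.2, 0.0, 0.6]
width: 0.0003
```

```bash
python3 - <<'E'
from h import *
to(10e-3,-120e-3,.07,80.7,True)
for n,c in(("scene",(230,170,180,130)),("side",(230,130,160,150))):
    d=get_image(n);x,y,w,h=c
    cv2.imwrite(f"pics/{n}2.png",cv2.resize(d["frame"][y:y+h,x:x+w],None,fx=4,fy=4,interpolation=cv2.INTER_CUBIC))
d=get_image("wrist");cv2.imwrite("pics/w2.png",d["frame"])
E
```

```text
d(mm) [-0.4 -1.6 29.7] twist deg 0.0 yaw 80.7 tilt [-0.002  0.001 -1.   ] pos [ 0.6057 -0.0941  0.0997] w 0.00025596741259787477 t 3.0 F [-0.2  0.   0.6]
```

View pics/scene2.png

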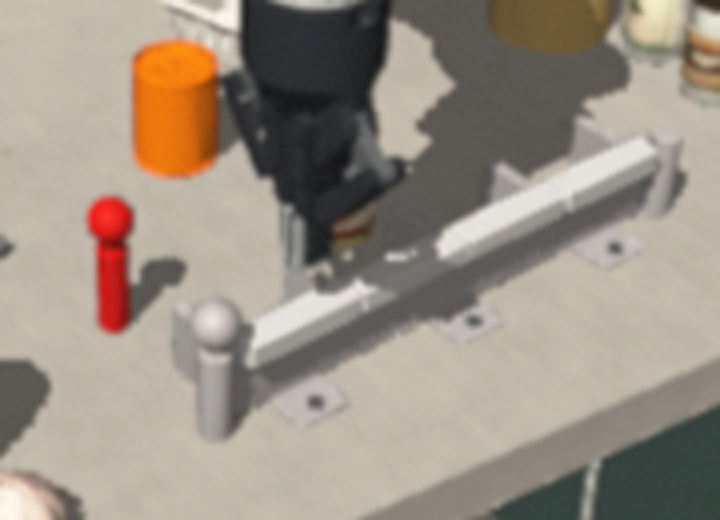

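View pics/side2.png

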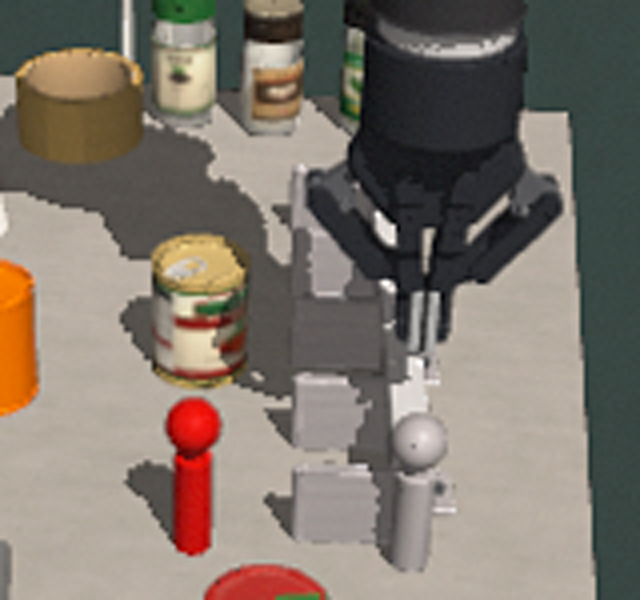

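View pics/w2.png

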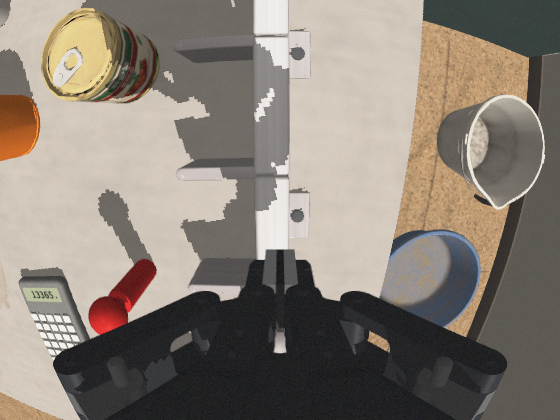

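>>> {"op": "send_rows", "data": {"plan": [0,-0.002,0.02,0,0,0,0,0.005,0,0,0,0,0.003,0,0,0,0,0.002,0,0]}}

```text
t: 3.65
eef_pos: [0.6135, -0.0967, 0.0842]
eef_rot: [2.38, 2.021, 0.021]
contact_force: [0.4, -0.1, -0.1]
width: 0.0002
```

```bash
python3 - <<'E'
from h import *
to(10e-3,-120e-3,.066,80.7,True)
print(np.round(get_obs()["joint_pos"],3),np.round(get_obs()["joint_vel"],3))
E
```

```text
d(mm) [  1.  -10.3  18. ] twist deg -0.0 yaw 80.7 tilt [ 0.023 -0.006 -1.   ] pos [ 0.6135 -0.0967  0.0842] w 0.0002177307803594268 t 3.65 F [ 0.4 -0.1 -0.1]
[-0.264  0.291  0.065  1.321  0.     1.469] [ 0.     0.    -0.003 -0.033 -0.002 -0.003]
```

```bash
python3 - <<'E'
from h import *
o=get_obs();print(np.round(o["effort"],1),o["contact_force"],o["wrist_torque"])
for n in("scene","side"):
    d=get_image(n);cv2.imwrite(f"pics/{n}3.png",d["frame"])
to(10e-3,-120e-3,.066,80.7,True)
print(np.round(get_obs()["joint_pos"],3))
E
```

```text
[ -0.  -42.9  31.8  -0.2   0.   -0. ] [ 0.40583965 -0.06758939 -0.08637893] [-0.01287061  0.01976926  0.0418285 ]
d(mm) [  0.9 -10.1  17.7] twist deg -0.0 yaw 80.7 tilt [ 0.022 -0.006 -1.   ] pos [ 0.6134 -0.0967  0.0839] w -0.0001399779192151619 t 3.75 F [-0.   0.5 -0.7]
[-0.264  0.291  0.065  1.321  0.     1.469]
```

View pics/scene3.png

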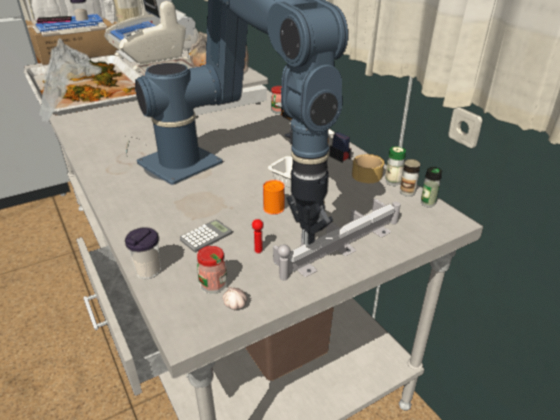

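View pics/side3.png

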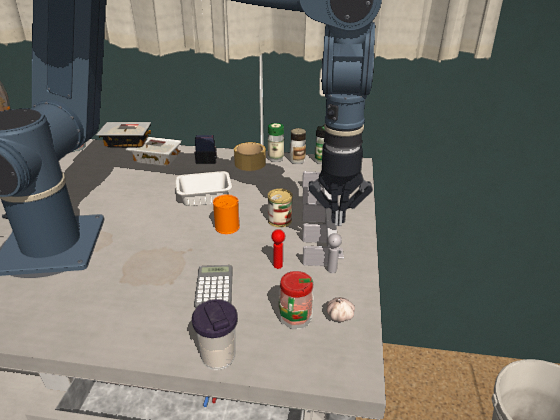

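>>> {"op": "send_rows", "data": {"plan": [0,-0.01,0,0,0,0,0,0,0,0]}}

```text
t: 4.0
eef_pos: [0.6029, -0.095, 0.0841]
eef_rot: [2.38, 2.022, 0.021]
contact_force: [0.3, -0.1, -0.0]
width: 0.0003
```

```bash
python3 - <<'E'
from h import *
to(10e-3,-120e-3,.066,80.7,True)
print(np.round(get_obs()["joint_pos"],4))
E
```

```text
d(mm) [ 0.9  0.5 18.2] twist deg -0.0 yaw 80.7 tilt [ 0.023 -0.006 -1.   ] pos [ 0.6029 -0.095   0.0841] w 0.0002842412083695018 t 4.0 F [ 0.3 -0.1 -0. ]
[-2.6620e-01  2.6390e-01  3.1700e-02  1.3154e+00  4.0000e-04  1.4669e+00]
```

>>> {"op": "send_rows", "data": {"plan": [0,0,0.01,0,0,0,0,0,0,0]}}

```text
t: 4.25
eef_pos: [0.6028, -0.0949, 0.0733]
eef_rot: [2.38, 2.022, 0.021]
contact_force: [-0.4, 0.1, -0.1]
width: 0.0
```

```bash
python3 - <<'E'
from h import *
to(10e-3,-120e-3,.066,80.7,True)
print(np.round(get_obs()["joint_pos"],4))
E
```

```text
d(mm) [0.9 0.8 7.3] twist deg -0.0 yaw 80.7 tilt [ 0.022 -0.006 -1.   ] pos [ 0.6028 -0.0949  0.0733] w 2.286039102131695e-05 t 4.25 F [-0.4  0.1 -0.1]
[-2.6620e-01  2.6930e-01  1.6400e-02  1.2948e+00  4.0000e-04  1.4668e+00]
```

>>> {"op": "send_rows", "data": {"plan": [0,0,0.005,0,0,0,0,0.002,0,0,0,0,0,0,0]}}

```text
t: 4.62
eef_pos: [0.6029, -0.095, 0.0662]
eef_rot: [2.38, 2.022, 0.021]
contact_force: [-1.5, 0.0, 1.2]
width: 0.0002
```

>>> {"op": "send_rows", "data": {"plan": [0,0,0.0015,0,0,0,0,0,0,0]}}

```text
t: 4.88
eef_pos: [0.6034, -0.0951, 0.0666]
eef_rot: [2.379, 2.021, 0.022]
contact_force: [0.1, 0.4, 0.6]
width: -0.0003
```

>>> {"op": "send_rows", "data": {"plan": [0,0,0.003,0,0]}}

```text
t: 5.0
eef_pos: [0.6039, -0.0952, 0.0661]
eef_rot: [2.378, 2.02, 0.023]
contact_force: [-7.9, 1.8, 17.3]
width: -0.0001
```

```bash
python3 - <<'E'
from h import *
to(10e-3,-120e-3,.066,80.7,True)
for n,c in(("scene",(270,190,100,90)),("side",(290,180,90,90))):
    d=get_image(n);x,y,w,h=c
    cv2.imwrite(f"pics/{n}4.png",cv2.resize(d["frame"][y:y+h,x:x+w],None,fx=6,fy=6,interpolation=cv2.INTER_CUBIC))
to(10e-3,-120e-3,.066,80.7,True)
E
```

```text
d(mm) [ 1.  -0.1  0.1] twist deg 0.0 yaw 80.7 tilt [ 0.025 -0.007 -1.   ] pos [ 0.6039 -0.0952  0.0661] w -8.376829187486759e-05 t 5.0 F [-7.9  1.8 17.3]
d(mm) [ 1.  -0.   0.1] twist deg 0.0 yaw 80.7 tilt [ 0.025 -0.007 -1.   ] pos [ 0.6038 -0.0952  0.0661] w -0.0001509233291467283 t 5.1 F [-4.1  1.4  9.7]
```

View pics/scene4.png

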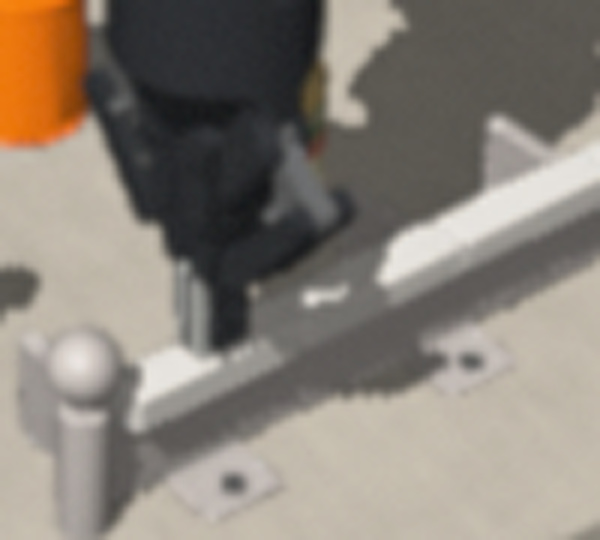

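View pics/side4.png

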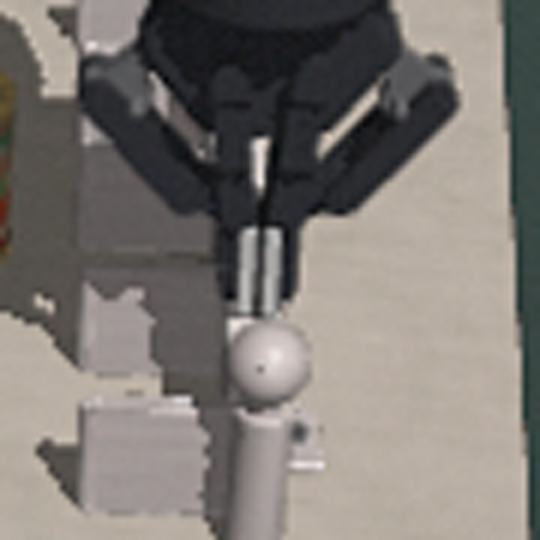

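>>> {"op": "send_rows", "data": {"plan": [0,0,-0.03,0,0,0,0,0,0,0]}}

```text
t: 5.35
eef_pos: [0.6036, -0.0951, 0.0967]
eef_rot: [2.377, 2.02, 0.024]
contact_force: [0.7, -1.0, 0.5]
width: 0.0001
```

```bash
python3 - <<'E'
from h import *
to(10e-3,-40e-3,.075,80.7,True)
E
```

```text
d(mm) [81.  -0.3 21.5] twist deg 0.0 yaw 80.7 tilt [ 0.026 -0.007 -1.   ] pos [ 0.6036 -0.0951  0.0967] w 8.66498739643999e-05 t 5.35 F [ 0.7 -1.   0.5]
```

>>> {"op": "send_rows", "data": {"plan": [0.04,0,0,0,0,0.041,0,0,0,0,0,0,0,0,0]}}

```text
t: 5.72
eef_pos: [0.6164, -0.0141, 0.093]
eef_rot: [2.381, 2.018, 0.021]
contact_force: [0.4, -0.2, 0.1]
width: 0.0003
```

```bash
python3 - <<'E'
from h import *
to(10e-3,-40e-3,.075,80.7,True)
E
```

```text
d(mm) [-1.1  0.3 18. ] twist deg -0.1 yaw 80.6 tilt [ 0.024 -0.007 -1.   ] pos [ 0.6164 -0.0141  0.093 ] w 0.00027261554279649333 t 5.725 F [ 0.4 -0.2  0.1]
```

>>> {"op": "send_rows", "data": {"plan": [0,0,0.018,0,0,0,0,0,0,0]}}

```text
t: 5.98
eef_pos: [0.6156, -0.015, 0.0714]
eef_rot: [2.383, 2.019, 0.017]
contact_force: [-0.3, -0.1, -1.0]
width: -0.0001
```

>>> {"op": "send_rows", "data": {"plan": [0,0,0.007,0,0,0,0,0.003,0,0]}}

```text
t: 6.22
eef_pos: [0.6168, -0.0161, 0.0661]
eef_rot: [2.384, 2.015, 0.023]
contact_force: [-7.8, 3.9, 18.1]
width: 0.0001
```

Firm contact behind gap 2 (18 N). I'll lift and go to the third.

>>> {"op": "send_rows", "data": {"plan": [0,0,-0.03,0,0,0,0,0,0,0,0.04,0,0,0,0,0.04,0,0,0,0,0,0,0,0,0]}}

```text
t: 6.85
eef_pos: [0.6294, 0.0604, 0.094]
eef_rot: [2.391, 2.007, 0.02]
contact_force: [-0.1, -0.6, 0.1]
width: -0.0003
```

```bash
python3 - <<'E'
from h import *
to(10e-3,40e-3,.075,80.7,True)
E
```

```text
d(mm) [ 3.3 -0.6 18.9] twist deg -0.7 yaw 80.0 tilt [ 0.023 -0.007 -1.   ] pos [0.6294 0.0604 0.094 ] w -0.0003416750137593584 t 6.85 F [-0.1 -0.6  0.1]
```

>>> {"op": "send_rows", "data": {"plan": [0.003,0,0.019,0,0,0,0,0,0,0]}}

```text
t: 7.1
eef_pos: [0.629, 0.0617, 0.0712]
eef_rot: [2.394, 2.006, 0.015]
contact_force: [-0.2, 0.1, -1.2]
width: -0.0002
```

>>> {"op": "send_rows", "data": {"plan": [0,0,0.007,0,0,0,0,0.003,0,0]}}

```text
t: 7.35
eef_pos: [0.6303, 0.0608, 0.0661]
eef_rot: [2.395, 2.003, 0.021]
contact_force: [-7.4, 2.7, 16.3]
width: 0.0
```

>>> {"op": "send_rows", "data": {"plan": [0,0,-0.04,0,0,0,0,-0.04,0,0.03,0,0,0,0,0.03]}}

```text
t: 7.72
eef_pos: [0.6279, 0.059, 0.1474]
eef_rot: [2.398, 1.999, 0.02]
contact_force: [1.0, 0.6, 0.0]
width: 0.0297
```

```bash
python3 - <<'E'
from h import *
to(-104e-3,-80e-3,.145,80.7,True)
E
```

```text
d(mm) [-117.2 -110.7    0.2] twist deg -1.1 yaw 79.6 tilt [ 0.022 -0.007 -1.   ] pos [0.6279 0.059  0.1474] w 0.029745883593066576 t 7.725 F [1.  0.6 0. ]
```

>>> {"op": "send_rows", "data": {"plan": [-0.04,-0.037,0,-0.02,0.03,-0.04,-0.037,0,0,0.03,-0.037,-0.037,0,0,0.03,0,0,0,0,0.03]}}

```text
t: 8.22
eef_pos: [0.4927, -0.0416, 0.1364]
eef_rot: [2.385, 2.026, 0.008]
contact_force: [-0.3, 0.4, -0.5]
width: 0.03
```

```bash
python3 - <<'E'
from h import *
to(-104e-3,-80e-3,.1,80.7,True)
d=get_image("wrist");cv2.imwrite("pics/w5.png",d["frame"])
d=get_image("side");cv2.imwrite("pics/s5.png",d["frame"][100:350,130:400].repeat(2,0).repeat(2,1))
E
```

```text
d(mm) [ 6.2  3.8 36.4] twist deg 0.0 yaw 80.7 tilt [ 0.012 -0.006 -1.   ] pos [ 0.4927 -0.0416  0.1364] w 0.029998338547037987 t 8.225 F [-0.3  0.4 -0.5]
```

View pics/w5.png

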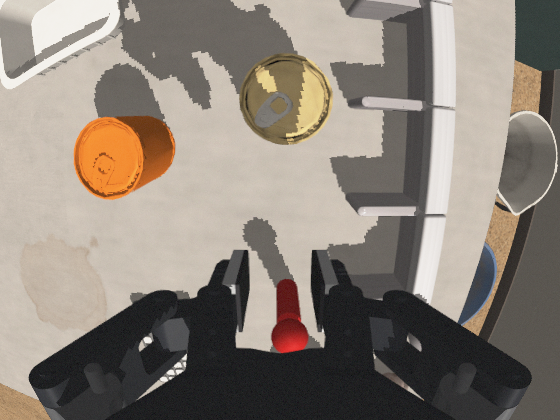

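View pics/s5.png

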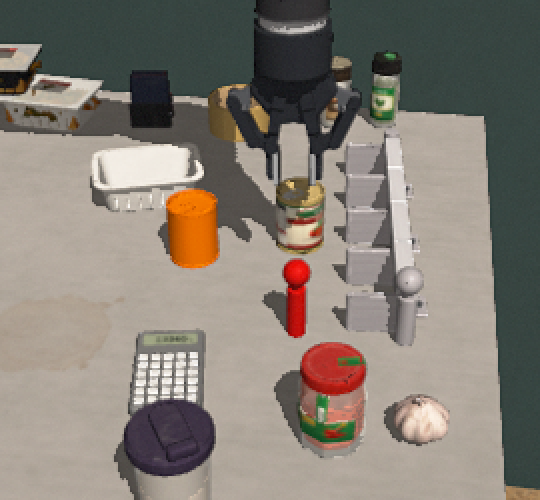

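>>> {"op": "send_rows", "data": {"plan": [0.005,0.005,0.04,0,0.03,0,0,0.03,0,0.03,0,0,0.02,0,0.03,0,0,0,0,0.03]}}

```text
t: 8.82
eef_pos: [0.5096, -0.0353, 0.0458]
eef_rot: [2.374, 2.028, 0.02]
contact_force: [0.5, 0.3, -0.5]
width: 0.0305
```

```bash
python3 - <<'E'
from h import *
to(-104e-3,-50e-3,.025,80.7,True)
E
```

```text
d(mm) [ 27.2 -11.7  20.5] twist deg 0.3 yaw 81.0 tilt [ 0.022 -0.006 -1.   ] pos [ 0.5096 -0.0353  0.0458] w 0.030456586363269724 t 8.825 F [ 0.5  0.3 -0.5]
```

>>> {"op": "send_rows", "data": {"plan": [0,-0.012,0,0,0.03,0,0,0,0,0.03,0,0,0.01,0,0.03,0,0,0,0,0.03,0,0,0.01,0,0.03,0,0,0,0,0.03]}}

```text
t: 9.57
eef_pos: [0.5012, -0.0333, 0.0279]
eef_rot: [2.369, 2.026, 0.027]
contact_force: [-0.5, 0.1, 1.2]
width: 0.0297
```

```bash
python3 - <<'E'
from h import *
to(-104e-3,-50e-3,.025,80.7,True)
d=get_image("side");cv2.imwrite("pics/s6.png",cv2.resize(d["frame"][130:290,200:370],None,fx=3.5,fy=3.5))
E
```

```text
d(mm) [26.6 -2.6  2.7] twist deg 0.4 yaw 81.1 tilt [ 0.029 -0.007 -1.   ] pos [ 0.5012 -0.0333  0.0279] w 0.02968087599206028 t 9.575 F [-0.5  0.1  1.2]
```

View pics/s6.png

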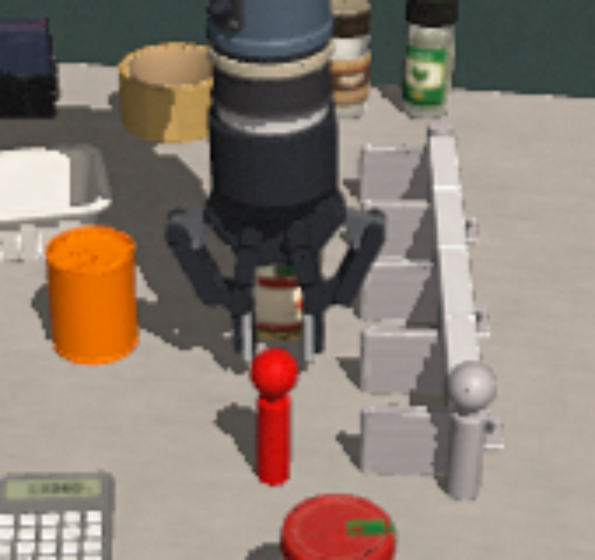

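>>> {"op": "send_rows", "data": {"plan": [0.01,-0.003,0.002,0,0.03,0.01,0,0,0,0.03,0.01,0,0,0,0.03,0,0,0,0,0.03]}}

```text
t: 10.12
eef_pos: [0.5041, -0.0008, 0.0267]
eef_rot: [2.367, 2.026, 0.03]
contact_force: [-0.3, -0.3, 0.1]
width: 0.0304
```

```bash
python3 - <<'E'
from h import *
to(-104e-3,5e-3,.025,80.7,True)
E
```

```text
d(mm) [48.9 -0.   1.6] twist deg 0.4 yaw 81.1 tilt [ 0.031 -0.007 -0.999] pos [ 0.5041 -0.0008  0.0267] w 0.030353323783348107 t 10.125 F [-0.3 -0.3  0.1]
```

>>> {"op": "send_rows", "data": {"plan": [0.006,0,0,0,0.03,0.006,0,0,0,0.03,0.006,0,0,0,0.03,0.006,0,0,0,0.03,0,0,0,0,0.03]}}

```text
t: 10.75
eef_pos: [0.5083, 0.0241, 0.0268]
eef_rot: [2.366, 2.025, 0.029]
contact_force: [0.1, -1.3, -0.9]
width: 0.0297
```

```bash
python3 - <<'E'
from h import *
to(-104e-3,5e-3,.025,80.7,True)
d=get_image("wrist");cv2.imwrite("pics/w7.png",d["frame"])
d=get_image("side");cv2.imwrite("pics/s7.png",cv2.resize(d["frame"][130:290,200:370],None,fx=3.5,fy=3.5))
E
```

```text
d(mm) [23.7 -0.3  1.7] twist deg 0.4 yaw 81.1 tilt [ 0.032 -0.008 -0.999] pos [0.5083 0.0241 0.0268] w 0.029688875703814743 t 10.75 F [ 0.1 -1.3 -0.9]
```

View pics/w7.png

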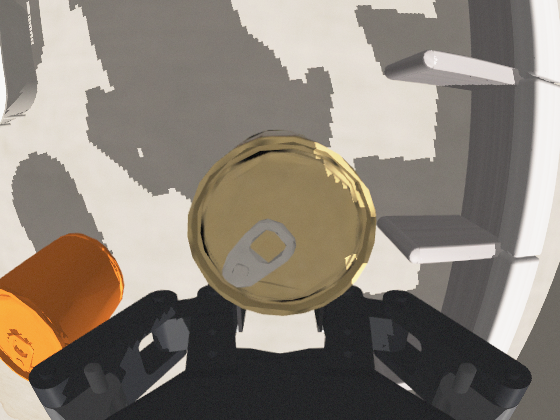

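View pics/s7.png

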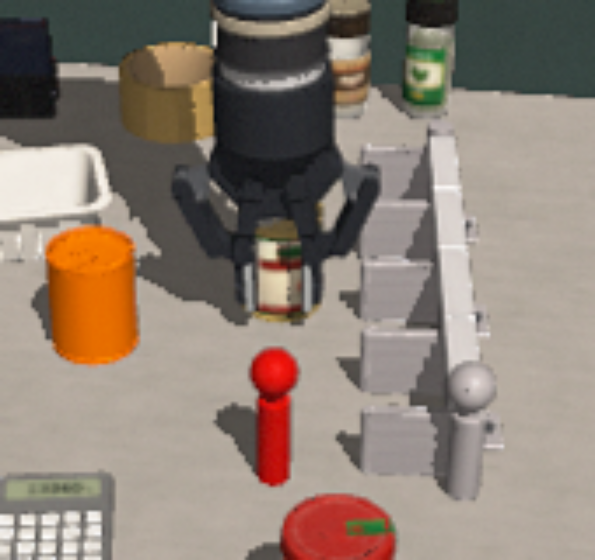

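>>> {"op": "send_rows", "data": {"plan": [0.006,0,0,0,0.03,0.006,0,0,0,0.03,0.006,0,0,0,0.03,0.005,0,0,0,0.03,0,0,0,0,0.03]}}

```text
t: 11.48
eef_pos: [0.5121, 0.0478, 0.0267]
eef_rot: [2.367, 2.024, 0.029]
contact_force: [-0.4, 0.1, -0.6]
width: 0.0299
```

```bash
python3 - <<'E'
from h import *
to(-104e-3,5e-3,.025,80.7,True)
E
```

```text
d(mm) [-0.3 -0.4  1.7] twist deg 0.4 yaw 81.1 tilt [ 0.032 -0.009 -0.999] pos [0.5121 0.0478 0.0267] w 0.029923444470082817 t 11.475 F [-0.4  0.1 -0.6]
```

Now I'll back off along the same line, lift, and measure the tin.

>>> {"op": "send_rows", "data": {"plan": [-0.02,0,0,0,0.03,-0.02,0,0,0,0.03,0,0,0,0,0.03,0,0,-0.03,0,0.03,0,0,-0.04,0,0.03,0,0,-0.04,0,0.03,0,0,0,0,0.03]}}

```text
t: 12.35
eef_pos: [0.5018, 0.0122, 0.1389]
eef_rot: [2.368, 2.03, 0.032]
contact_force: [0.0, -0.4, -0.3]
width: 0.0301
```

>>> {"op": "send_rows", "data": {"plan": [-0.04,0.02,0,-0.15,0.03,-0.04,0,0,-0.15,0.03,0,0,0,-0.15,0.03,0,0,0,-0.15,0.03,0,0,0,-0.15,0.03,0,0,0,-0.15,0.03,0,0,0,-0.15,0.03,0,0,0,-0.15,0.03,0,0,0,-0.15,0.03,0,0,0,-0.15,0.03,0,0,0,-0.07,0.03,0,0,0,0,0.03]}}

```text
t: 13.85
eef_pos: [0.5102, -0.0628, 0.1231]
eef_rot: [0.151, 3.129, 0.017]
contact_force: [-0.4, -0.3, 0.0]
width: 0.03
```

```bash
python3 - <<'E'
from h import *
to(-160e-3,40e-3,.15,170.7,True)
for n,c in(("scene",(250,180,160,110)),("side",(200,155,160,125))):
    d=get_image(n);x,y,w,h=c;s=5 if n=="scene" else 4.7
    cv2.imwrite(f"pics/{n}8.png",cv2.resize(d["frame"][y:y+h,x:x+w],None,fx=s,fy=s,interpolation=cv2.INTER_CUBIC)[:600])
E
```

```text
d(mm) [ 62.5 148.9 -25.7] twist deg 3.8 yaw 174.5 tilt [ 0.009  0.01  -1.   ] pos [ 0.5102 -0.0628  0.1231] w 0.030046966576844324 t 13.85 F [-0.4 -0.3  0. ]
```

View pics/scene8.png

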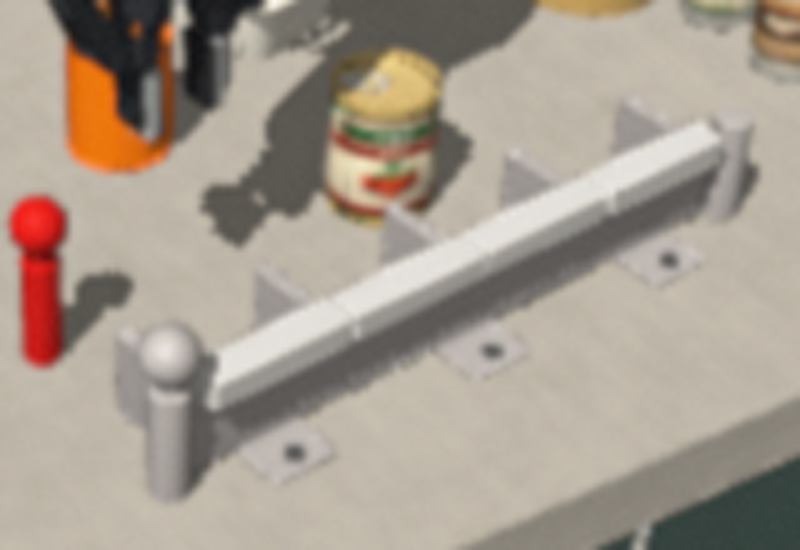

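View pics/side8.png

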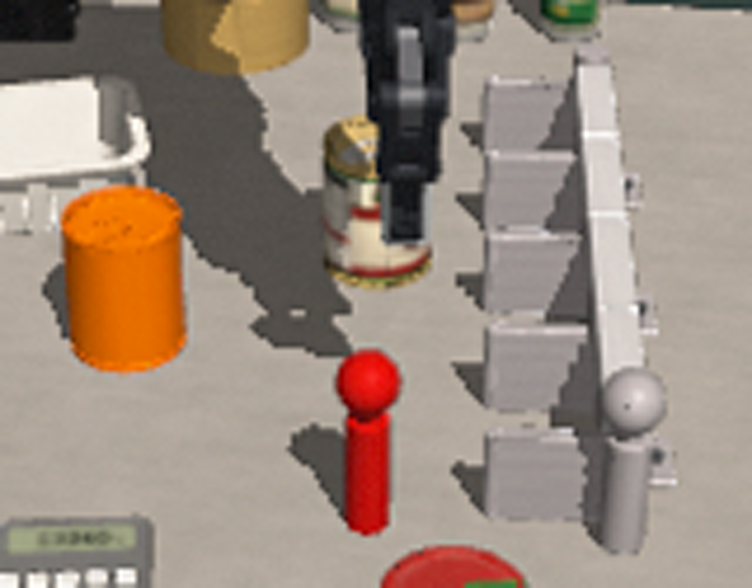

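```bash
python3 - <<'E'
from h import *
S=get_image("scene");D=get_image("side")
Ri=np.array([[np.cos(P[2]),np.sin(P[2])],[-np.sin(P[2]),np.cos(P[2])]])
for a,b in[((386,84),(378,146)),((383,189),(377,259))]:
    r=tri(S,sc(a),D,si(b));print(np.round(r.x,4),np.round(np.abs(r.fun).max(),2),Ri@(r.x[:2]-P[:2]))
to(-165e-3,40e-3,.15,170.7,True)
E
```

```text
[0.5162 0.0856 0.0682] 0.28 [-0.1056981   0.04331357]
[5.161e-01 8.830e-02 2.000e-04] 0.42 [-0.10625228  0.04592602]
d(mm) [ 67.9 149.6 -25.1] twist deg 3.8 yaw 174.5 tilt [ 0.011  0.01  -1.   ] pos [ 0.5106 -0.0633  0.124 ] w 0.02985078400964329 t 14.05 F [-0.2  0.1  0.5]
```

>>> {"op": "send_rows", "data": {"plan": [0,0,-0.02,0.066,0.03,0,0,0,0,0.03,0.02,0.05,0,0,0.03,0.02,0.05,0,0,0.03,0.02,0.045,0,0,0.03,0,0,0,0,0.03]}}

```text
t: 14.8
eef_pos: [0.4742, 0.0926, 0.1424]
eef_rot: [0.259, 3.122, 0.017]
contact_force: [0.2, -0.9, 0.0]
width: 0.0301
```

```bash
python3 - <<'E'
from h import *
to(-165e-3,40e-3,.1,170.7,True)
E
```

```text
d(mm) [17.  -4.  42.2] twist deg -0.2 yaw 170.5 tilt [ 0.01  0.01 -1.  ] pos [0.4742 0.0926 0.1424] w 0.030141001429593896 t 14.8 F [ 0.2 -0.9  0. ]
```

>>> {"op": "send_rows", "data": {"plan": [0.022,-0.004,0,0,0.03,0,0,0,0,0.03,0,0,0.02,0,0.03,0,0,0,0,0.03,0,0,0.02,0,0.03,0,0,0,0,0.03]}}

```text
t: 15.55
eef_pos: [0.4557, 0.0891, 0.1011]
eef_rot: [0.261, 3.117, 0.014]
contact_force: [-0.5, -1.5, 0.7]
width: 0.0304
```

```bash
python3 - <<'E'
from h import *
to(-170e-3,40e-3,.026,170.7,True)
E
```

```text
d(mm) [ 5.   2.3 75.1] twist deg -0.3 yaw 170.4 tilt [ 0.014  0.008 -1.   ] pos [0.4557 0.0891 0.1011] w 0.03035999242605872 t 15.55 F [-0.5 -1.5  0.7]
```

>>> {"op": "send_rows", "data": {"plan": [0.005,0.002,0.02,0,0.03,0,0,0,0,0.03,0,0,0.02,0,0.03,0,0,0,0,0.03,0,0,0.015,0,0.03,0,0,0,0,0.03,0,0,0.01,0,0.03,0,0,0,0,0.03]}}

```text
t: 16.55
eef_pos: [0.4612, 0.0912, 0.0441]
eef_rot: [0.263, 3.1, 0.016]
contact_force: [0.2, 0.6, -0.4]
width: 0.0301
```

```bash
python3 - <<'E'
from h import *
to(-64e-3,40e-3,.026,170.7,True)
d=get_image("side");cv2.imwrite("pics/s9.png",cv2.resize(d["frame"][130:290,200:370],None,fx=3.5,fy=3.5))
E
```

```text
d(mm) [-96.3   0.4  20.9] twist deg -0.4 yaw 170.3 tilt [ 0.031  0.008 -0.999] pos [0.4612 0.0912 0.0441] w 0.030069042743218845 t 16.55 F [ 0.2  0.6 -0.4]
```

View pics/s9.png

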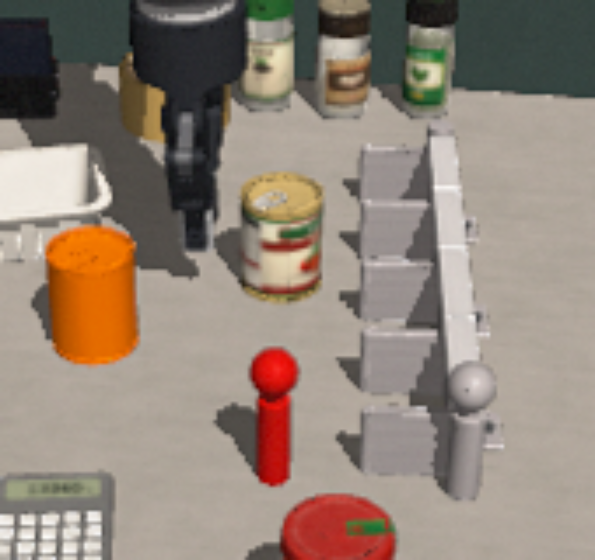

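>>> {"op": "send_rows", "data": {"plan": [0.006,0,0.01,0,0.03,0,0,0,0,0.03,0,0,0.007,0,0.03,0,0,0,0,0.03]}}

```text
t: 17.1
eef_pos: [0.456, 0.0926, 0.0266]
eef_rot: [0.262, 3.099, 0.016]
contact_force: [-0.5, 0.1, 0.1]
width: 0.0301
```

```bash
python3 - <<'E'
from h import *
to(-64e-3,40e-3,.026,170.7,True)
E
```

```text
d(mm) [-102.1    0.2    3.7] twist deg -0.4 yaw 170.3 tilt [ 0.032  0.008 -0.999] pos [0.456  0.0926 0.0266] w 0.03012619507386191 t 17.1 F [-0.5  0.1  0.1]
```

>>> {"op": "send_rows", "data": {"plan": [-0.01,0,0.0003,0,0.03,-0.01,0,0.0003,0,0.03,-0.006,0,0.0003,0,0.03,-0.006,0,0.0003,0,0.03,-0.006,0,0.0003,0,0.03,-0.006,0,0.0003,0,0.03,0,0,0,0,0.03]}}

```text
t: 17.98
eef_pos: [0.5033, 0.0846, 0.0266]
eef_rot: [0.263, 3.098, 0.017]
contact_force: [-0.2, 0.7, -0.9]
width: 0.0298
```

```bash
python3 - <<'E'
from h import *
to(-64e-3,40e-3,.026,170.7,True)
for n,c in(("scene",(250,180,160,110)),("side",(200,155,160,125))):
    d=get_image(n);x,y,w,h=c;s=5 if n=="scene" else 4.7
    cv2.imwrite(f"pics/{n}10.png",cv2.resize(d["frame"][y:y+h,x:x+w],None,fx=s,fy=s,interpolation=cv2.INTER_CUBIC)[:600])
E
```

```text
d(mm) [-54.2   0.1   2.3] twist deg -0.4 yaw 170.3 tilt [ 0.033  0.008 -0.999] pos [0.5033 0.0846 0.0266] w 0.02982421444246267 t 17.975 F [-0.2  0.7 -0.9]
```

View pics/scene10.png

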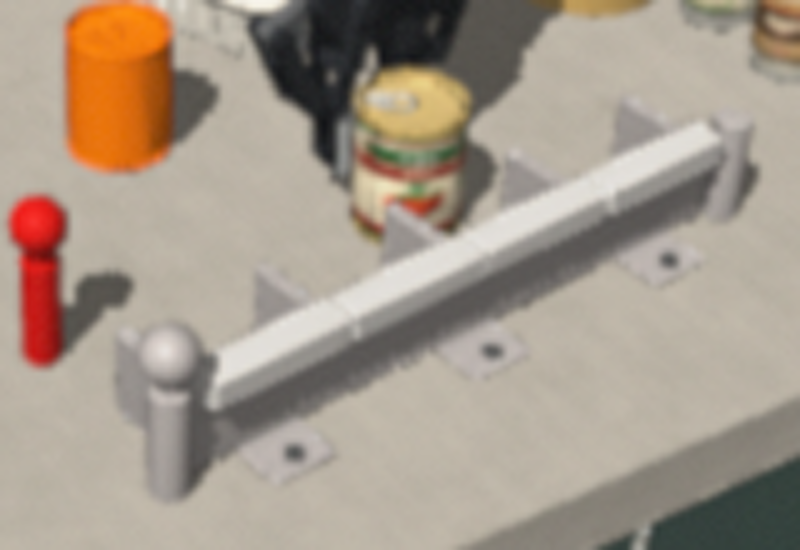

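View pics/side10.png

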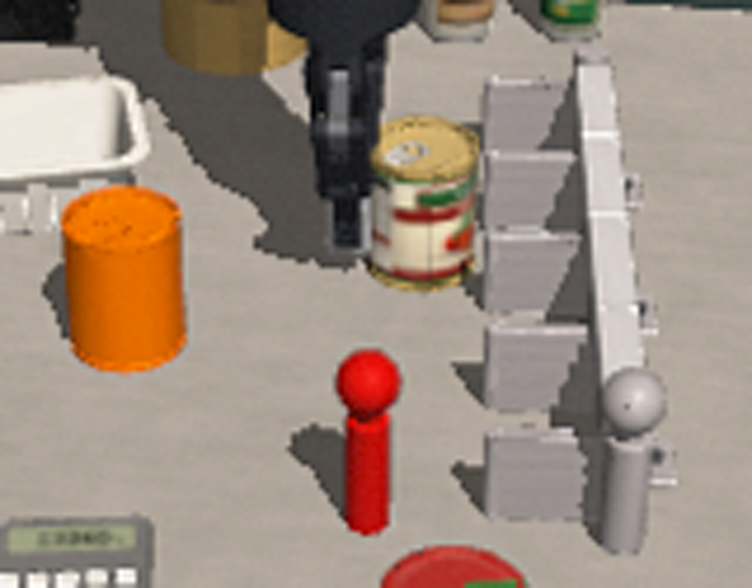

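```bash
python3 - <<'E'
from h import *
S=get_image("scene");D=get_image("side")
Ri=np.array([[np.cos(P[2]),np.sin(P[2])],[-np.sin(P[2]),np.cos(P[2])]])
for a,b in[((413,102),(427,147)),((408,208),(422,259))]:
    r=tri(S,sc(a),D,si(b));print(np.round(r.x,4),np.round(np.abs(r.fun).max(),2),Ri@(r.x[:2]-P[:2]))
E
```

```text
[0.5399 0.0775 0.0714] 0.06 [-0.08095627  0.03915686]
[0.5388 0.0808 0.0034] 0.4 [-0.08257468  0.04215999]
```

>>> {"op": "send_rows", "data": {"plan": [-0.006,0,0.0002,0,0.03,-0.006,0,0.0002,0,0.03,-0.006,0,0.0002,0,0.03,-0.006,0,0.0002,0,0.03,-0.006,0,0.0002,0,0.03,-0.006,0,0.0002,0,0.03,0,0,0,0,0.03]}}

```text
t: 19.05
eef_pos: [0.5403, 0.0784, 0.0263]
eef_rot: [0.262, 3.1, 0.017]
contact_force: [0.9, 0.7, 0.3]
width: 0.0304
```

```bash
python3 - <<'E'
from h import *
to(-64e-3,40e-3,.026,170.7,True)
E
```

```text
d(mm) [-16.7   0.    0.8] twist deg -0.4 yaw 170.3 tilt [ 0.032  0.008 -0.999] pos [0.5403 0.0784 0.0263] w 0.030433798295495577 t 19.05 F [0.9 0.7 0.3]
```

>>> {"op": "send_rows", "data": {"plan": [-0.005,0,0,0,0.03,-0.005,0,0,0,0.03,-0.004,0,0,0,0.03]}}

```text
t: 19.42
eef_pos: [0.5543, 0.076, 0.0262]
eef_rot: [0.262, 3.101, 0.017]
contact_force: [-0.1, 0.2, -0.1]
width: 0.03
```

>>> {"op": "send_rows", "data": {"plan": [-0.002,0,0,0,0.03]}}

```text
t: 19.55
eef_pos: [0.5563, 0.0756, 0.0262]
eef_rot: [0.262, 3.101, 0.017]
contact_force: [-1.8, 0.2, 0.9]
width: 0.0301
```

>>> {"op": "send_rows", "data": {"plan": [-0.002,0,0,0,0.03]}}

```text
t: 19.68
eef_pos: [0.5565, 0.0756, 0.026]
eef_rot: [0.262, 3.105, 0.018]
contact_force: [-8.1, 1.3, 4.5]
width: 0.03
```

```bash
python3 - <<'E'
from h import *
to(-64e-3,40e-3,.026,170.7,True)
for n,c in(("scene",(250,180,160,110)),("side",(200,155,160,125))):
    d=get_image(n);x,y,w,h=c;s=5 if n=="scene" else 4.7
    cv2.imwrite(f"pics/{n}11.png",cv2.resize(d["frame"][y:y+h,x:x+w],None,fx=s,fy=s,interpolation=cv2.INTER_CUBIC)[:600])
E
```

```text
d(mm) [-0.3  0.1 -0. ] twist deg -0.4 yaw 170.3 tilt [ 0.026  0.009 -1.   ] pos [0.5565 0.0756 0.026 ] w 0.030009907391796434 t 19.675 F [-8.1  1.3  4.5]
```

View pics/scene11.png

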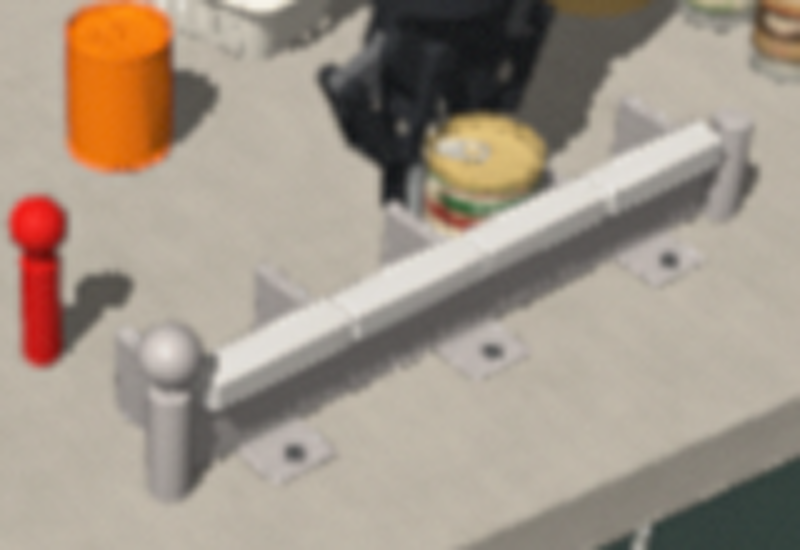

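View pics/side11.png

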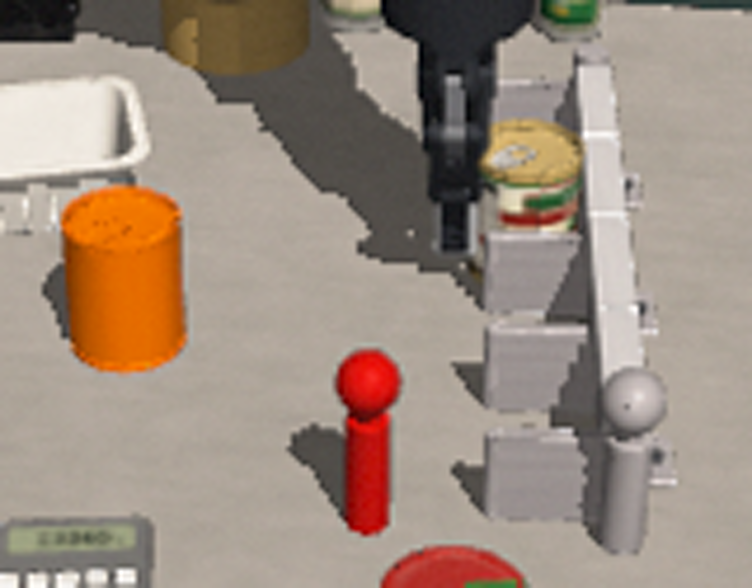

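The push stopped dead at 8 N with the TCP where I expected it, so the tin is against the rail. Next I'll retreat straight back and lift.

>>> {"op": "send_rows", "data": {"plan": [0.005,0,0,0,0.03,0.015,0,0,0,0.03,0.02,0,0,0,0.03,0.01,0,0,0,0.03,0,0,0,0,0.03,0,0,-0.03,0,0.03,0,0,-0.04,0,0.03,0,0,-0.04,0,0.03,0,0,0,0,0.03]}}

```text
t: 20.9
eef_pos: [0.5078, 0.0823, 0.1391]
eef_rot: [0.263, 3.093, 0.017]
contact_force: [-0.1, 0.4, -0.4]
width: 0.0302
```

>>> {"op": "send_rows", "data": {"plan": [0.03,0,-0.04,0,0.03,0.05,0,0,0,0.03,0.05,0,0,0,0.03,0,0,0,0,0.03,0,0,0,0,0.03]}}

```text
t: 21.52
eef_pos: [0.3773, 0.1038, 0.1723]
eef_rot: [0.265, 3.093, 0.016]
contact_force: [0.4, 0.2, -0.1]
width: 0.0298
```

```bash
python3 - <<'E'
from h import *
print(get_obs()["eef_pos"],get_obs()["contact_force"])
for n,c in(("scene",(250,180,160,110)),("side",(200,155,160,125))):
    d=get_image(n);x,y,w,h=c;s=5 if n=="scene" else 4.7
    cv2.imwrite(f"pics/{n}12.png",cv2.resize(d["frame"][y:y+h,x:x+w],None,fx=s,fy=s,interpolation=cv2.INTER_CUBIC)[:600])
cv2.imwrite("pics/scene12f.png",get_image("scene")["frame"])
E
```

```text
[0.37732346 0.10384165 0.17225864] [ 0.36495583  0.23798819 -0.08079718]
```

View pics/scene12.png

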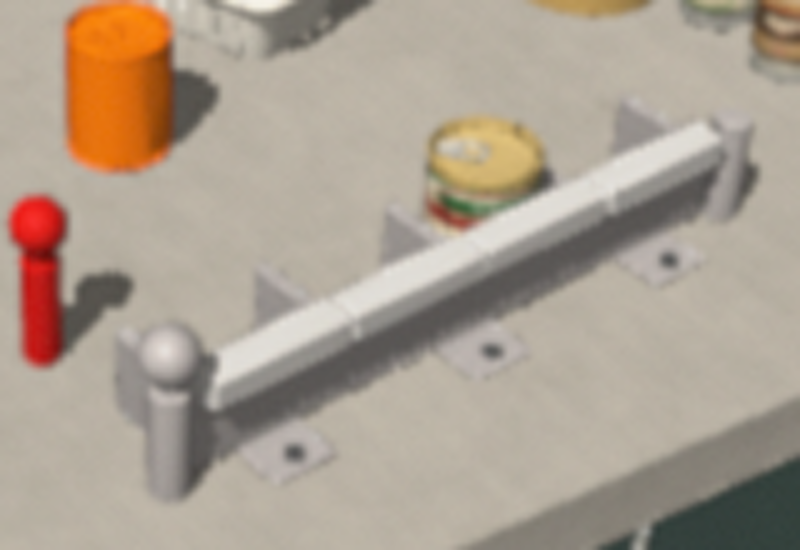

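View pics/side12.png

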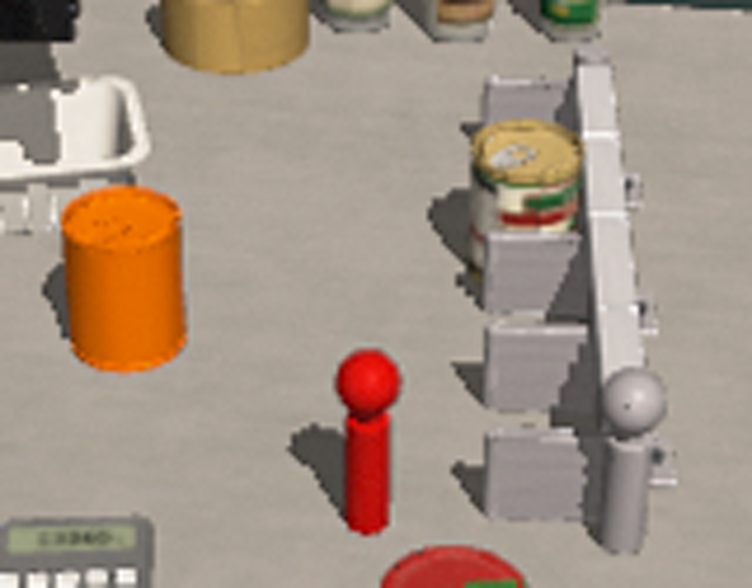

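View pics/scene12f.png

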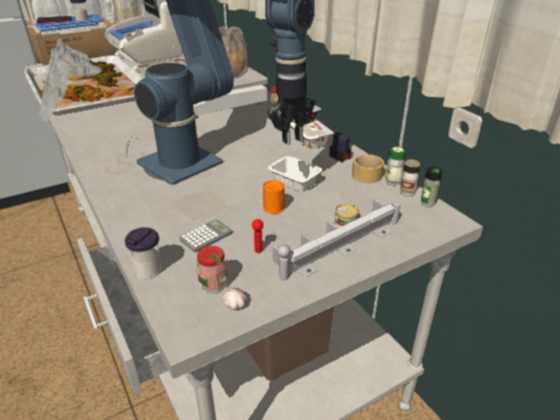

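```bash
python3 - <<'E'
from h import *
S=get_image("scene");D=get_image("side")
Ri=np.array([[np.cos(P[2]),np.sin(P[2])],[-np.sin(P[2]),np.cos(P[2])]])
r=tri(S,sc((486,157)),D,si((528,152)));print(np.round(r.x,4),np.round(np.abs(r.fun).max(),2),Ri@(r.x[:2]-P[:2]))
print(close_job())
E
```

```text
[0.591  0.0714 0.0674] 0.58 [-0.02960604  0.0413282 ]
the job is handed in; nothing more can be done
None
```

The tin is in the third gap from the ball knob, against the back of the rack, and the job was handed in at about 22 s of the 72 s allowed.

- **Counting:** The ball knob is at the right-hand end. I touched the rail with the closed fingertips behind gap 1 (rail_d), then gap 2 (rail_c), then gap 3 (rail_b). The force readings were about 17, 18 and 16 N, and I lifted clear between touches. The first touch began with a few light readings of around 1 N on the same length of rail.
- **Pushing:** The part-open fingers cradled the tin low down. They slid it sideways until it was in line with gap 3, then straight in until it stopped at 8 N.
- **Last checks:**
    - After backing off, the two cameras put the tin's axis at rack x ≈ -29.6 mm and y ≈ +41 mm. Home is -28 mm and +40 mm, so it agrees within the roughly 2 mm calibration error.
    - The tin's top measured about 67 mm high against the stated 72 mm. I put that down to my pixel readings, because the tin looks upright in both views.
    - The jar, garlic, shaker, orange tin and red post looked unmoved, judged by eye.
- **Drift:** Fast descents drifted sideways by 8 to 15 mm and left the tool tilted by up to about 2°. I corrected the position with slower steps; the drift caused no contact that I could see.

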